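Clamp a plug-in sensor in the handwheel vise

ROBOT

A 7-joint arm with a two-finger parallel gripper is mounted at the origin on a cart in front of the work surface, level with it; the furniture and walls round the work are solid. World frame = base frame: x ahead of the robot, y to its left, z up, the work surface at z = 0. Lengths are in m, angles in degrees, forces in N, time in s.
With the tool pointing down it reaches from about 0.425 to 1.025 m from the base axis. Payload 3.6 kg.
Tool frame: the origin (TCP) lies between the finger pads; the fingertips stand 14 mm ahead of it and the grasp point (between the pads) lies 5 mm behind it; z points along the fingers, y is the line along which they close (so a half turn about z gives the same grasp; the last joint's range is limited). The gripper opens to 85 mm and grips with 20 to 120 N. Pads are 22 mm wide; open, the fingers measure 114 mm over their backs; the gripper's body (76 mm by 85 mm) begins 54 mm behind the grasp point. The pads swing forward as they close: fully open they stand 13 mm farther back than shut.
Start: joints at [-78.008, 33.873, 2.773, 92.16, -1.908, 54.013, -1.931], TCP at [0.216, 0.692, 0.213] pointing down, gripper open.
Joint ranges: [-153.93, 153.93], [-27.13, 128.08], [-72.61, 78.16], [10.71, 143.7], [-87.88, 267.88], [4.46, 118.87], [-176.78, 176.78]. Speed limits (degrees/s): [147.25, 147.25, 180, 180, 180, 180, 180].

INTERFACE

Orientations are given as [roll, pitch, yaw] about the fixed x, y, z axes, in that order (R = Rz(yaw) Ry(pitch) Rx(roll)).
In Python, from cell import * gives the robot as it stands. The module is installed in compiled form; this text tells all that it offers.
- The arm moves only by the tool move_arm, never from a script. Its arguments are lists of equal length, an entry for each row: "delta_pos": the shift along the tool's x, y, z in m, a list of three; "spin": the turn about the tool's z in degrees. A call has exactly 5 rows; each row is the pose to reach, as a shift and turn from the pose commanded when the call began, along the tool's axes at that moment; what a row does not reach only later rows make up. A row lasts 1/12 s, in which the tool goes at most 41.7 mm and 7.16 degrees, less where a joint would pass 70% of its speed; a pose out of reach is approached as far as the arm can. A call with a gripper value outside its range is refused whole. "jaw" is the opening, from -1 (shut) to 1 (fully open), set as the call begins (left out, the last holds). The fingers move at their own pace and stop on an object; "force" is the grip in N (left out, the last holds). Time passes only in rows, so rows that repeat a pose let the fingers close, or fill a call up. It gives the time, the measured TCP pose, the force, the opening and the grip force at its end, in the units of the state.
- observe(): the state, without advancing time (a new reading comes with each control period).
- get_image(name): name is "scene" or "top" or "wrist"; returns the picture (420x560x3 uint8, red, green, blue); there is no depth.
- get_calibration(name): a dict with "fx", "fy", "cx", "cy" (pixels), "dist" ([k1, k2, p1, p2, k3] as OpenCV has them; the pictures are not rectified), "eye" and "attitude" of the camera in the world; the wrist camera has in their place "tool_from_camera" (4x4, takes a point from camera to tool coordinates, whose origin is the TCP and whose axes are the flange's). Camera axes: x right, y down, z forward; pixel columns grow to the right and rows downward; lengths in m; the calibration is good to about 2 mm. A picture is of the moment at which its call begins: read the wrist's pose just before it. get_calibration takes no time and is no camera call.
- sign_off(): hands the job in; it is judged then, once.
Trained networks look in the newest picture that a camera, given by its name, has taken for a name from the list of things; names that differ only in an ending like _2 or _b are one class to them, and where a whole thing is asked for, a point or a joint stands for the part that bears it (a point fixed in the world has none). Each returns a list of dicts, best first, with "conf" (0 to 1); they miss things now and then, are a little off and sometimes report something else, mostly with a low value. They report only what shows in the picture. A call takes as long as a camera call. They do not tell look-alikes from the thing itself.
- cut_out(thing, camera): "mask" (420x560 bool, what is visible of it) and "rect" ([left, top, width, height] in pixels, round what is visible of it).
The state is a dict: "time_s": time; "joints": joint angles; "joint_velocities": joint speeds; "joint_torque": joint torques, N m; "tcp_pos": TCP position; "eef_rot": TCP orientation; "ft_force": force on the tool from outside, world axes, zero at the start; "ft_torque": the same for the moment, N m; "finger_gap": opening from 0.0 (shut) to 1.0 (fully open); "gripper_force": force on a finger pad.
Only numpy, scipy, OpenCV 4.12 (cv2) and the standard library are available. Lean on these libraries where they do the work, as an engineer would, in place of code of your own. Each camera call takes 0.05 s, during which the arm holds its last target. There are 200 camera calls.

TASK

Slide the white plug-in sensor back along the bed of the vise until its body rests against the slotted steel stop at the far end, then turn the handwheel clockwise until the jaws hold the sensor firmly between them, ready for its housing to be opened. Stop soon after the wheel stiffens so that the plastic is not crushed, let go of everything, and leave the screwdriver, the battery and the carded sensor where they are.

Things in the scene. Friction and masses are not known exactly. Their poses are not given: they have to be found in the camera images.
- vise: Bench vise, fixed. Origin at table level under the jaw channel; x along the channel, away from the loading end; y across the jaws to the back jaw; z up. Aluminium bed, top 24 mm above the table, x -95 to +55, y -107 to +83 mm. Sliding jaw on the -y side: x -35 to +35 mm, 35 mm high, face at y -51 to -45 mm at the start; steel face on rubber; moves to +y to close.
- end_stop (a point): Foot of the steel end stop across the far end of the bed, at x = +35, y = -10, z = 24 mm in the vise's frame; the stop's face there is parallel to the vise's y, 116 mm wide, 23 mm high. A level slot 100 mm wide, from 6.5 to 16 mm above the bed, lets the sensor's prongs through; its body is stopped by the face.
- back_jaw: Fixed jaw bolted to the bed; how far back differs from start to start. 70 mm long in x, 25 mm thick, top 34 mm above the bed. Origin at the middle of the lower edge of its clamping face; axes as the vise's: the face looks to -y, the block is behind it.
- gear_housing (a point): Top of the blue gear housing under the handwheel, on the wheel's axis, 80 mm above the table. A grey shaft collar of 18 mm radius stands on it up to 92 mm. From the open start to the first grip on the sensor takes between 1 and 2 1/4 turns of the wheel. The rubber behind the face of the sliding jaw gives 25 N per mm.
- wheel_center (a point): Centre of the level handwheel, on its upright axis in the plane of the spokes, 118 mm above the table. Black rim, mean radius 74 mm, 12 mm thick; hub radius 15 mm, up to 11 mm above the spokes; three round spokes 11 mm thick, 120 degrees apart. Clockwise from above closes the jaw. Stiff: it stays where left and does not run back.
- spoke_mid (a point): Middle of one of the three alike spokes, 45 mm from wheel_center; goes round with the wheel. Closed fingertips fit between two spokes (15 to 68 mm radius). Pushing here takes about 8 N while the wheel runs free; once both jaws bear on the sensor it grows steadily: about 12 N at a good firm hold (60 N between the jaws), 16 to 18 N at 120 N, which crushes it, a third of a turn after the first grip.
- sensor: White plug-in sensor lying on the bed between the open jaws, 40 to 80 g; body 75 x 46 x 22 mm, two prongs. Origin on its underside; own x runs away from the prongs: plain end at x = +47 mm, pronged end of the body at -28 mm, prong tips at -47 mm (11 mm high); sides at y = +-23 mm. The plain end faces the robot. Home: its origin at about x = +7 mm in the vise's frame.
- screwdriver: Orange-handled screwdriver, 195 mm long, 26 mm thick, lying on the table along its own y; origin under its middle. To be left alone.
- battery: White and green battery, 33 mm across, 62 mm tall, standing on the table; origin in the middle of its foot. To be left alone.
- blister: Carded white sensor under a clear blister, 118 x 80 x 23 mm, lying on the table; origin under its middle. To be left alone.
Mind the look-alikes: they are no part of the job. There is more than one size of the sensor; the one meant has the size given above.

How it is judged:
By the outcome, as a careful person would: the job done as asked, in the order asked, and still so for the second after the job is handed in, with the robot touching nothing.
It also fails if it takes over 72 s, if anything falls off the work surface, if the arm or the gripper's body presses on something with over 40 N, if the wrist force passes 120 N, or if a joint passes its speed limit or range.

## Working session

There is one attempt and no reset: what is moved stays moved. The work goes in short steps, Python scripts to look and compute and a tool call to move; the robot and the scene stay as the last step left them, time stands still between calls to the robot, and variables do not carry over. Pictures are saved under pics/ and viewed, at most 10 in all, crops included, and the job is handed in when it is done.

Besides the shell and the picture viewer there is one more tool, called as name(argument=value, ...) on one line, values as JSON. move_arm: Moves the arm, as the interface text tells. Its arguments: {"type":"object","properties":{"delta_pos":{"type":"array"},"spin":{"type":"array"},"jaw":{"type":"number"},"force":{"type":"number"}},"required":["delta_pos","spin"]}

```bash
mkdir -p pics; cat > h.py <<'E'
from cell import *
import numpy as np, cv2
from scipy.spatial.transform import Rotation as R
def cam(n):
    c=get_calibration(n); K=np.array([[c['fx'],0,c['cx']],[0,c['fy'],c['cy']],[0,0,1]])
    return c,K,np.array(c['dist'],float)
def save(n,f): 
    im=get_image(n); cv2.imwrite('pics/'+f,im[:,:,::-1]); return im
E
python3 - <<'E'
from h import *
a=save('scene','s1.png');b=save('top','t1.png')
cv2.imwrite('pics/a.png',cv2.resize(np.vstack([a,b]),(800,1200))[:,:,::-1])
for n in('scene','top','wrist'): print(get_calibration(n))
print(observe())
for t in ['sensor','vise','back_jaw','wheel_center','end_stop','blister','battery','screwdriver']:
    for n in('scene','top'):
        print(t,n,[(round(d['conf'],2),d['rect']) for d in cut_out(t,n)][:3])
E
```

```text
{'fx': 380.80661974541243, 'fy': 380.80661974541243, 'cx': 271.5291693504766, 'cy': 210.7077135362988, 'dist': array([-0.00569037,  0.        ,  0.        ,  0.        ,  0.        ]), 'eye': array([-0.06996483, -0.73527696,  0.86053586]), 'attitude': array([-128.8260741 ,    0.64506324,  -41.18294205])}
{'fx': 439.87764918966076, 'fy': 439.87764918966076, 'cx': 279.62929381000583, 'cy': 210.50797740392255, 'dist': array([0.00913659, 0.        , 0.        , 0.        , 0.        ]), 'eye': array([ 0.48297424, -0.05375187,  1.22593161]), 'attitude': array([-177.31683778,   -0.58383066,  -89.33244933])}
{'fx': 316.5978199235328, 'fy': 316.5978199235328, 'cx': 283.3507064920109, 'cy': 203.51906912913677, 'dist': array([0.0066128, 0.       , 0.       , 0.       , 0.       ]), 'tool_from_camera': array([[ 7.76981651e-04, -9.50238863e-01, -3.11521266e-01,
         8.04294999e-02],
       [ 9.99999180e-01,  4.21178923e-04,  1.20942123e-03,
         5.17888497e-05],
       [-1.01803286e-03, -3.11521950e-01,  9.50238411e-01,
        -1.60866480e-01],
       [ 0.00000000e+00,  0.00000000e+00, 
[... 951 characters left out ...]
p [(0.98, [210.5, 146.2, 130.4, 88.4])]
back_jaw scene [(0.45, [253.0, 197.7, 20.7, 19.0])]
back_jaw top [(0.58, [221.2, 183.5, 16.9, 25.6]), (0.31, [211.8, 147.1, 129.7, 88.8])]
wheel_center scene [(0.91, [290.3, 197.8, 48.5, 36.6])]
wheel_center top [(0.94, [278.3, 150.2, 62.0, 59.4])]
end_stop scene [(0.84, [230.0, 196.1, 114.1, 66.8])]
end_stop top [(0.61, [214.5, 148.9, 126.8, 85.6])]
blister scene [(0.82, [166.4, 192.2, 38.9, 24.7])]
blister top [(0.61, [125.5, 233.6, 36.7, 43.5])]
battery scene [(0.49, [349.3, 284.3, 15.2, 20.4])]
battery top [(0.68, [387.9, 206.6, 18.3, 12.8])]
screwdriver scene [(0.67, [309.8, 317.2, 68.2, 18.2])]
screwdriver top [(0.78, [386.5, 220.3, 34.5, 54.9])]
```

```bash
python3 - <<'E'
import cv2,numpy as np
t=cv2.imread('pics/t1.png')[130:290,110:430]; s=cv2.imread('pics/s1.png')[180:345,150:400]
cv2.imwrite('pics/t2.png',cv2.resize(t,None,fx=2.5,fy=2.5,interpolation=cv2.INTER_CUBIC))
cv2.imwrite('pics/s2.png',cv2.resize(s,None,fx=3.2,fy=3.2,interpolation=cv2.INTER_CUBIC))
E
```

```text
(no output)
```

View pics/t2.png

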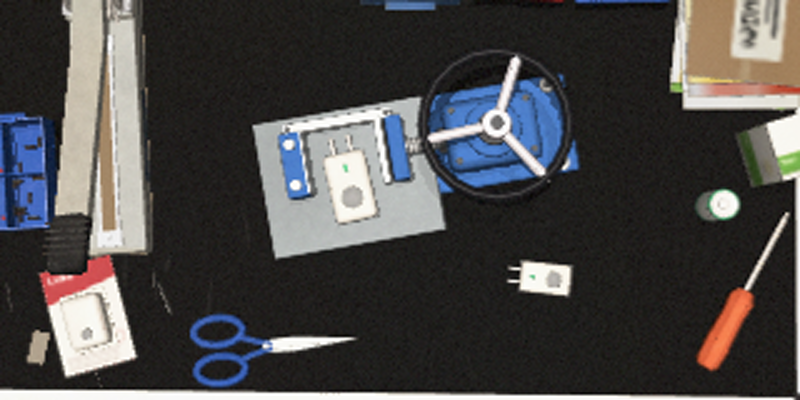

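View pics/s2.png

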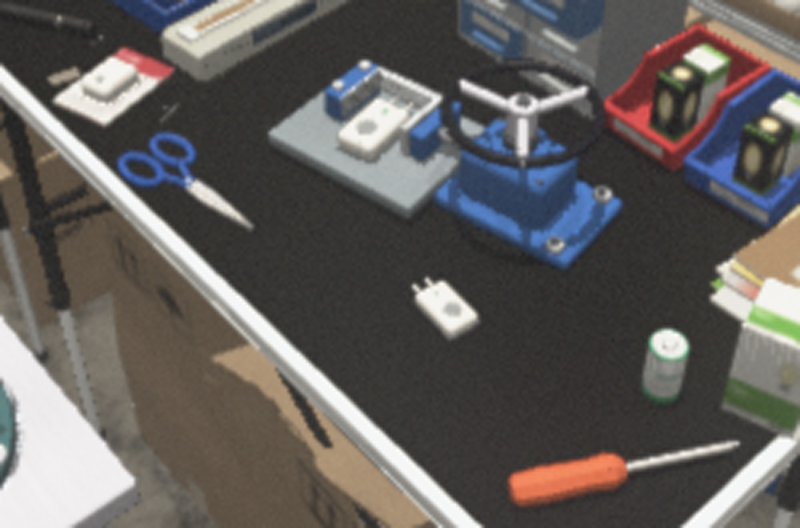

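The top crop (x2.5, offset (110,130)) shows the candidates: a sensor in the vise at px (250,205), a smaller loose one on the table at px (328,241), and a carded one at px (144,258). By the description I want the one in the vise, plain end towards the robot. The wheel hub is at px (309,179).

```bash
cat >> h.py <<'E'
def camT(n,st=None):
    c,K,D=cam(n)
    if n=='wrist':
        st=st or observe(); T=np.eye(4); T[:3,:3]=R.from_euler('xyz',st['eef_rot'],degrees=True).as_matrix(); T[:3,3]=st['tcp_pos']
        T=T@c['tool_from_camera']; return K,D,T[:3,:3],T[:3,3]
    return K,D,R.from_euler('xyz',c['attitude'],degrees=True).as_matrix(),np.array(c['eye'])
def px2w(n,uv,z,st=None):
    K,D,Rm,e=camT(n,st); p=cv2.undistortPoints(np.array(uv,float).reshape(-1,1,2),K,D)[:,0]
    d=np.c_[p,np.ones(len(p))]@Rm.T; return e+d*((z-e[2])/d[:,2])[:,None]
def w2px(n,P,st=None):
    K,D,Rm,e=camT(n,st); return cv2.projectPoints(np.array(P,float).reshape(-1,3),cv2.Rodrigues(Rm.T)[0],-Rm.T@e,K,D)[0][:,0]
E
cat > m.py <<'E'
from h import *
f=lambda L:[(110+x/2.5,130+y/2.5) for x,y in L]
bed=px2w('top',f([(275,258),(445,230),(253,125)]),.024); print(bed)
mdl=np.array([[-95,83],[-95,-107],[55,83]])/1e3
# rigid fit
a=mdl-mdl.mean(0);b=bed[:,:2]-bed[:,:2].mean(0)
th=np.arctan2((a[:,0]*b[:,1]-a[:,1]*b[:,0]).sum(),(a*b).sum()); c,s=np.cos(th),np.sin(th)
o=bed[:,:2].mean(0)-np.array([[c,-s],[s,c]])@mdl.mean(0)
print('yaw',np.degrees(th),'orig',o)
print('wheel',px2w('top',f([(497,123)]),.125),'sensor corners',px2w('top',f([(326,155),(364,147),(378,214),(337,223)]),.046))
print('loose',px2w('top',f([(521,262),(572,266),(569,296),(519,290)]),.022))
E
python3 m.py
```

```text
[[ 0.47558084  0.09640383  0.024     ]
 [ 0.5082843  -0.08858318  0.024     ]
 [ 0.62082951  0.12308296  0.024     ]]
yaw 10.231170271397556 orig [0.58267587 0.03227349]
wheel [[ 0.61442685 -0.13682925  0.125     ]] sensor corners [[ 5.86933735e-01  4.09001708e-02  4.60000000e-02]
 [ 5.96082413e-01  1.90043793e-04  4.60000000e-02]
 [ 5.24135231e-01 -1.58479075e-02  4.60000000e-02]
 [ 5.13953127e-01  2.79620394e-02  4.60000000e-02]]
loose [[ 0.4743113  -0.17218118  0.022     ]
 [ 0.47059313 -0.22806285  0.022     ]
 [ 0.43782575 -0.22495004  0.022     ]
 [ 0.44373733 -0.17022051  0.022     ]]
```

move_arm(delta_pos=[[-0.022, -0.028, -0.008], [-0.044, -0.056, -0.016], [-0.066, -0.084, -0.024], [-0.088, -0.112, -0.032], [-0.11, -0.14, -0.04]], spin=[3, 6, 9, 12, 15], jaw=-1)

```text
time_s: 1.32
tcp_pos: [0.2799, 0.524, 0.2538]
eef_rot: [180.0, -0.0, 147.5]
ft_force: [-0.2, -0.3, 0.2]
finger_gap: 0.296
gripper_force: 0.0
```

```bash
cat > go.py <<'E'
from h import *
import sys
# usage: x y z yaw -> tool-axis delta and spin
x,y,z,yaw=map(float,sys.argv[1:5]); s=observe(); Rm=R.from_euler('xyz',s['eef_rot'],degrees=True).as_matrix()
print('t',s['time_s'],'tcp',s['tcp_pos'].round(4),'rot',s['eef_rot'].round(2),'F',s['ft_force'].round(1),'gap',round(s['finger_gap'],3))
print('d',(Rm.T@(np.array([x,y,z])-s['tcp_pos'])).round(4),'spin',round((s['eef_rot'][2]-yaw+180)%360-180,2))
E
python3 go.py 0.47 0.02 0.25 100
```

```text
t 1.3167 tcp [0.2799 0.524  0.2538] rot [179.99  -0.   147.51] F [-0.2 -0.3  0.2] gap 0.296
d [-0.431  -0.323   0.0037] spin 47.51
```

move_arm(delta_pos=[[-0.03, -0.022, 0], [-0.06, -0.044, 0], [-0.09, -0.066, 0], [-0.12, -0.088, 0], [-0.15, -0.11, 0]], spin=[3, 6, 9, 12, 15])

```text
time_s: 1.73
tcp_pos: [0.3478, 0.3508, 0.2538]
eef_rot: [179.9, -0.0, 132.5]
ft_force: [0.6, 0.1, 0.0]
finger_gap: 0.0
gripper_force: 0.0
```

```bash
python3 go.py 0.47 0.02 0.25 100
```

```text
t 1.7333 tcp [0.3478 0.3508 0.2538] rot [ 1.7995e+02 -2.0000e-02  1.3252e+02] F [0.6 0.1 0. ] gap 0.0
d [-0.3264 -0.1335  0.0036] spin 32.52
```

move_arm(delta_pos=[[-0.034, -0.014, 0], [-0.068, -0.028, 0], [-0.102, -0.042, 0], [-0.136, -0.056, 0], [-0.17, -0.07, 0]], spin=[4, 8, 12, 16, 20])

```text
time_s: 2.15
tcp_pos: [0.4114, 0.1783, 0.2539]
eef_rot: [179.9, -0.0, 112.5]
ft_force: [0.6, -0.3, -0.1]
finger_gap: -0.003
gripper_force: 0.0
```

```bash
python3 go.py 0.47 0.02 0.25 100
```

```text
t 2.15 tcp [0.4114 0.1783 0.2539] rot [ 1.7993e+02 -3.0000e-02  1.1247e+02] F [ 0.6 -0.3 -0.1] gap -0.003
d [-0.1687 -0.0064  0.0038] spin 12.47
```

move_arm(delta_pos=[[-0.035, -0.002, 0], [-0.07, -0.003, 0], [-0.105, -0.005, 0], [-0.13, -0.006, 0], [-0.13, -0.006, 0]], spin=[3, 6, 9, 12.5, 12.5])

```text
time_s: 2.57
tcp_pos: [0.4574, 0.0519, 0.2542]
eef_rot: [179.8, 0.1, 99.5]
ft_force: [-0.7, 0.1, 0.5]
finger_gap: -0.001
gripper_force: 0.0
```

```bash
python3 - <<'E'
from h import *
s=observe(); print(s['tcp_pos'],s['eef_rot']); import pickle; pickle.dump(s,open('s.pkl','wb'))
im=save('wrist','w1.png')
for t in ['sensor','wheel_center','back_jaw','gear_housing']:
    print(t,[(round(d['conf'],2),d['rect'],[np.round(v,1).tolist() for v in cv2.minAreaRect(np.argwhere(d['mask'])[:,::-1].astype(np.float32))[:2]]) for d in cut_out(t,'wrist')][:3])
cv2.imwrite('pics/w1b.png',cv2.resize(im,None,fx=1.42,fy=1.42,interpolation=cv2.INTER_CUBIC)[:,:,::-1])
E
```

```text
[0.45743456 0.0519058  0.25422761] [1.79848396e+02 1.42089989e-01 9.95223665e+01]
sensor [(0.9, [325.4, 189.7, 71.3, 36.6], [[360.7, 206.8], [37.9, 76.0]])]
wheel_center [(0.97, [375.5, 298.6, 85.3, 67.9], [[415.5, 333.0], [64.0, 85.0]]), (0.56, [326.4, 186.6, 72.5, 39.9], [[360.8, 207.1], [37.3, 73.6]])]
back_jaw [(0.58, [352.3, 151.0, 64.5, 27.8], [[385.0, 166.3], [26.7, 66.3]]), (0.2, [325.1, 186.5, 73.7, 40.8], [[360.9, 207.1], [36.9, 75.4]])]
gear_housing [(0.71, [298.0, 126.0, 160.9, 238.1], [[372.0, 244.3], [245.2, 140.1]])]
```

View pics/w1b.png

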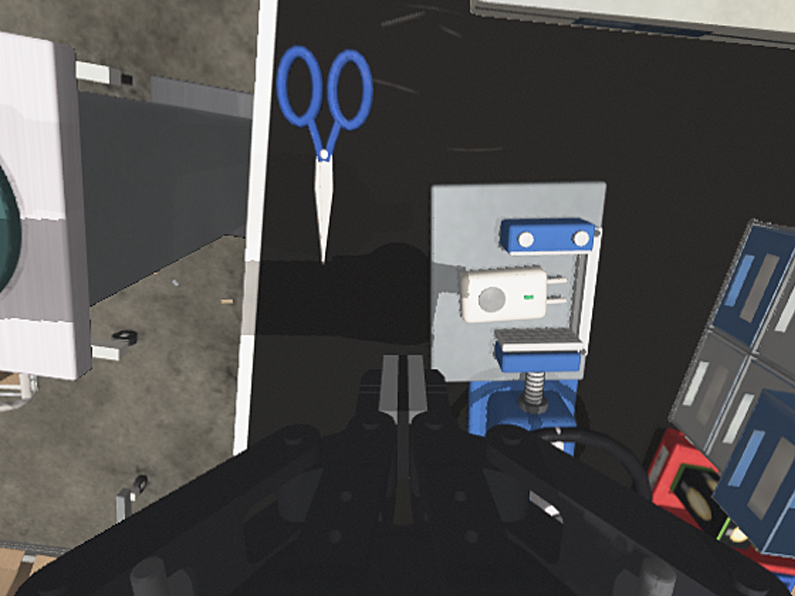

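The wrist view (x1.42) shows the sensor at about (503,295), prongs to the stop at the right. The back jaw is at (548,235), the sliding jaw at (538,350), and the bed corners at (431,184), (606,182) and (432,381).

```bash
python3 - <<'E'
from h import *
import pickle; s=pickle.load(open('s.pkl','rb'))
g=lambda L:[(x/1.42,y/1.42) for x,y in L]
bed=px2w('wrist',g([(431,184),(432,381),(606,182),(583,381)]),.024,s)
mdl=np.array([[-95,83],[-95,-107],[55,83],[55,-107]])/1e3
n=3;a=mdl[:n]-mdl[:n].mean(0);b=bed[:n,:2]-bed[:n,:2].mean(0)
th=np.arctan2((a[:,0]*b[:,1]-a[:,1]*b[:,0]).sum(),(a*b).sum()); c,sn=np.cos(th),np.sin(th)
o=bed[:n,:2].mean(0)-np.array([[c,-sn],[sn,c]])@mdl[:n].mean(0)
print(bed.round(4),np.degrees(th),o)
V=lambda P:((P[:,:2]-o)@np.array([[c,-sn],[sn,c]])).round(4)
S=px2w('wrist',g([(463,276),(541,267),(546,317),(468,322)]),.044,s); print('sensor',S.round(4),V(S))
print('backjaw face top',V(px2w('wrist',g([(511,252),(594,251)]),.058,s)),'sliding face top',V(px2w('wrist',g([(496,345),(580,345)]),.059,s)))
print('wheel top',V(np.array([[.6144,-.1368]])))
t=cut_out('wheel_center','top')
E
```

```text
[[ 0.4743  0.1011  0.024 ]
 [ 0.5104 -0.0845  0.024 ]
 [ 0.6205  0.1273  0.024 ]
 [ 0.6566 -0.06    0.024 ]] 10.75081981328662 [0.58296495 0.03705817]
sensor [[ 0.5143  0.0312  0.044 ]
 [ 0.5784  0.0501  0.044 ]
 [ 0.5948  0.0062  0.044 ]
 [ 0.5276 -0.0099  0.044 ]] [[-0.0686  0.007 ]
 [-0.002   0.0136]
 [ 0.0059 -0.0325]
 [-0.0632 -0.0358]]
backjaw face top [[-0.0319  0.0308]
 [ 0.0356  0.0302]] sliding face top [[-0.0406 -0.0517]
 [ 0.0324 -0.0533]]
wheel top [[-0.0015 -0.1767]]
```

```bash
python3 go.py 0.489 0.003 0.046 100.5
```

```text
t 2.8667 tcp [0.4552 0.0592 0.2533] rot [-1.7999e+02 -3.0000e-02  1.0033e+02] F [0.4 0.2 0. ] gap -0.004
d [-0.0615  0.0233  0.2073] spin -0.17
```

move_arm(delta_pos=[[-0.015, 0.005, 0.035], [-0.03, 0.011, 0.07], [-0.045, 0.017, 0.105], [-0.0615, 0.0235, 0.14], [-0.0615, 0.0235, 0.165]], spin=[0, 0, 0, 0, 0])

```text
time_s: 3.28
tcp_pos: [0.4909, -0.0004, 0.0861]
eef_rot: [180.0, 0.1, 100.1]
ft_force: [0.4, -0.1, 0.4]
finger_gap: -0.004
gripper_force: 0.0
```

```bash
python3 go.py 0.489 0.003 0.046 100.5; python3 - <<'E'
from h import *
im=save('wrist','w2.png')
cv2.imwrite('pics/w2b.png',cv2.resize(im[60:400,160:560],(800,680))[:600,:,::-1])
E
```

```text
t 3.2833 tcp [ 4.909e-01 -4.000e-04  8.610e-02] rot [1.7997e+02 1.1000e-01 1.0010e+02] F [ 0.4 -0.1  0.4] gap -0.004
d [ 0.0038 -0.0013  0.0401] spin -0.4
```

View pics/w2b.png

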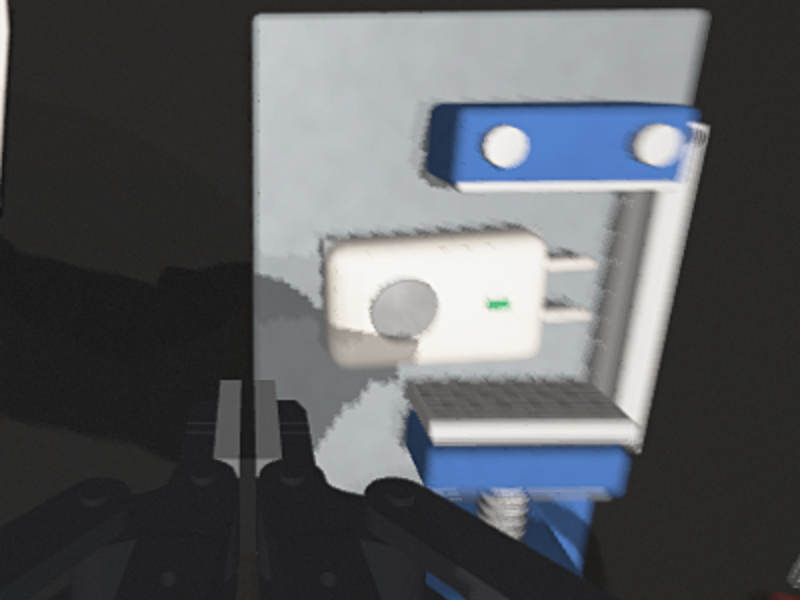

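The sensor in the vise is the large one, at about (435,297) in this crop. The closed fingers are at (247,420), outside the loading end and clear to descend.

move_arm(delta_pos=[[0.002, 0, 0.012], [0.004, -0.001, 0.025], [0.004, -0.001, 0.036], [0.004, -0.001, 0.04], [0.004, -0.001, 0.04]], spin=[0, 0, 0, 0, 0])

```text
time_s: 3.75
tcp_pos: [0.4875, 0.0064, 0.0483]
eef_rot: [-179.9, -0.1, 100.3]
ft_force: [-0.4, 0.3, 0.5]
finger_gap: -0.002
gripper_force: 0.0
```

```bash
python3 go.py 0.50 0.005 0.046 100.5
```

```text
t 3.75 tcp [0.4875 0.0064 0.0483] rot [-1.7994e+02 -6.0000e-02  1.0028e+02] F [-0.4  0.3  0.5] gap -0.002
d [-0.0036  0.0121  0.0023] spin -0.22
```

move_arm(delta_pos=[[-0.003, 0.007, 0.002], [-0.003, 0.014, 0.002], [-0.003, 0.02, 0.002], [-0.003, 0.025, 0.002], [-0.003, 0.03, 0.002]], spin=[0, 0, 0, 0, 0])

```text
time_s: 4.17
tcp_pos: [0.5193, 0.0076, 0.0469]
eef_rot: [179.9, 0.0, 100.2]
ft_force: [-0.1, 0.8, -0.6]
finger_gap: -0.005
gripper_force: 0.0
```

move_arm(delta_pos=[[0, 0.003, 0], [0, 0.005, 0], [0, 0.007, 0], [0, 0.009, 0], [0, 0.01, 0]], spin=[0, 0, 0, 0, 0])

```text
time_s: 4.58
tcp_pos: [0.5278, 0.0092, 0.0464]
eef_rot: [-180.0, -0.0, 100.2]
ft_force: [0.5, 0.0, -0.1]
finger_gap: -0.001
gripper_force: 0.0
```

```bash
python3 - <<'E'
from h import *
s=observe(); print(s['tcp_pos'],s['ft_force'])
im=save('wrist','w3.png')
cv2.imwrite('pics/w3b.png',cv2.resize(im[60:400,160:560],(800,680))[:600,:,::-1])
E
```

```text
[0.52780002 0.00916308 0.04638196] [ 0.48400197  0.01601693 -0.07555797]
```

View pics/w3b.png

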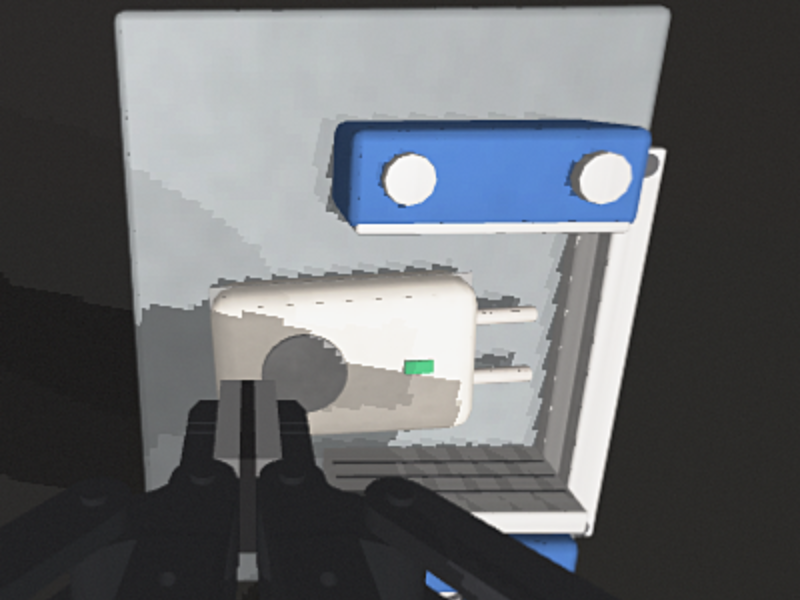

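```bash
python3 - <<'E'
from h import *
s=observe(); print(s['time_s'],s['tcp_pos'])
Rm=R.from_euler('xyz',s['eef_rot'],degrees=True).as_matrix()
for d in ([0,0,.014],[.011,0,.014],[0,0,0],[0,.008,.014],[0,.0145,.014]):
    print(d,((w2px('wrist',s['tcp_pos']+Rm@np.array(d),s)-[160,60])*2).round())
th=np.radians(10.5);c,sn=np.cos(th),np.sin(th);o=np.array([.583,.0345])
g=lambda L:[(160+x/2,60+y/2) for x,y in L]
V=lambda P:((P[:,:2]-o)@np.array([[c,-sn],[sn,c]])).round(4)
print('sensor top',V(px2w('wrist',g([(215,300),(475,285),(470,420)]),.045,s)))
print('bed',V(px2w('wrist',g([(117,12),(670,8)]),.024,s)))
print('backjaw',V(px2w('wrist',g([(358,230),(630,228)]),.058,s)))
print('stop top',V(px2w('wrist',g([(610,230),(560,490)]),.047,s)))
E
```

```text
4.6333 [0.52798899 0.00914698 0.04637638]
[0, 0, 0.014] [[248. 360.]]
[0.011, 0, 0.014] [[248. 326.]]
[0, 0, 0] [[248. 381.]]
[0, 0.008, 0.014] [[274. 360.]]
[0, 0.0145, 0.014] [[296. 360.]]
sensor top [[-0.0675  0.0086]
 [ 0.0026  0.0125]
 [ 0.0055 -0.0285]]
bed [[-0.093   0.0826]
 [ 0.0538  0.0827]]
backjaw [[-0.032   0.0308]
 [ 0.0333  0.0309]]
stop top [[ 0.035   0.0279]
 [ 0.0338 -0.0509]]
```

Pixel evidence says the sensor has not moved: its plain end is still at vise x about -67 mm. The fingertips sit above it, so they reach less far ahead than I assumed. I'll back off and probe the bed with the tips to find their real height.

move_arm(delta_pos=[[0, -0.01, 0], [0, -0.02, 0], [0, -0.03, 0], [0, -0.036, 0], [0, -0.036, 0]], spin=[0, 0, 0, 0, 0])

```text
time_s: 5.05
tcp_pos: [0.4889, 0.0022, 0.0463]
eef_rot: [-179.8, -0.0, 100.1]
ft_force: [0.5, 0.3, 0.3]
finger_gap: 0.001
gripper_force: 0.0
```

move_arm(delta_pos=[[0, 0, 0.002], [0, 0, 0.004], [0, 0, 0.006], [0, 0, 0.008], [0, 0, 0.009]], spin=[0, 0, 0, 0, 0])

```text
time_s: 5.47
tcp_pos: [0.4926, 0.0029, 0.037]
eef_rot: [180.0, 0.0, 100.2]
ft_force: [-0.7, -0.1, -0.1]
finger_gap: -0.004
gripper_force: 0.0
```

move_arm(delta_pos=[[0, 0, 0.001], [0, 0, 0.002], [0, 0, 0.003], [0, 0, 0.004], [0, 0, 0.004]], spin=[0, 0, 0, 0, 0])

```text
time_s: 5.88
tcp_pos: [0.4922, 0.0028, 0.0333]
eef_rot: [-180.0, -0.0, 100.2]
ft_force: [0.4, 0.4, 0.4]
finger_gap: 0.004
gripper_force: 0.0
```

```bash
python3 go.py 0.50 0.005 0.046 100.5; python3 - <<'E'
from h import *
im=save('scene','s3.png')
s=observe(); print(w2px('scene',s['tcp_pos']))
u,v=w2px('scene',s['tcp_pos'])[0].astype(int)
cv2.imwrite('pics/s3b.png',cv2.resize(im[v-40:v+40,u-50:u+50],(800,640),interpolation=cv2.INTER_CUBIC)[:600,:,::-1])
E
```

```text
t 5.8833 tcp [0.4922 0.0028 0.0333] rot [-179.99   -0.    100.15] F [0.4 0.4 0.4] gap 0.004
d [ 0.0008  0.0081 -0.0127] spin -0.35
[[255.09625684 230.54665245]]
```

View pics/s3b.png

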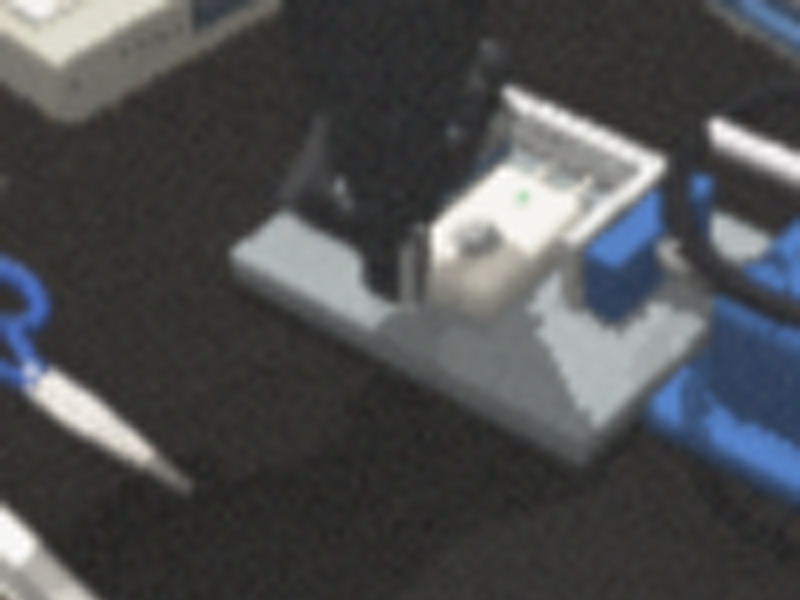

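The closed tips show at crop (410,305), right at the loading end and still a little above the bed. I'll carry on with the guarded descent.

move_arm(delta_pos=[[0, -0.003, 0.001], [0, -0.003, 0.002], [0, -0.003, 0.003], [0, -0.003, 0.004], [0, -0.003, 0.005]], spin=[0, 0, 0, 0, 0])

```text
time_s: 6.35
tcp_pos: [0.4894, 0.0023, 0.0283]
eef_rot: [180.0, 0.0, 100.2]
ft_force: [0.2, -0.0, 0.5]
finger_gap: 0.002
gripper_force: 0.0
```

move_arm(delta_pos=[[0, 0, 0.001], [0, 0, 0.002], [0, 0, 0.003], [0, 0, 0.003], [0, 0, 0.003]], spin=[0, 0, 0, 0, 0])

```text
time_s: 6.77
tcp_pos: [0.4893, 0.0023, 0.0253]
eef_rot: [-180.0, 0.0, 100.2]
ft_force: [0.9, 0.7, -0.0]
finger_gap: 0.001
gripper_force: 0.0
```

move_arm(delta_pos=[[0, 0.005, 0], [0, 0.01, 0], [0, 0.015, 0], [0, 0.019, 0], [0, 0.023, 0]], spin=[0, 0, 0, 0, 0])

```text
time_s: 7.18
tcp_pos: [0.5129, 0.0065, 0.0255]
eef_rot: [180.0, 0.0, 100.2]
ft_force: [0.6, 1.0, 0.2]
finger_gap: -0.001
gripper_force: 0.0
```

move_arm(delta_pos=[[0, 0.003, 0], [0, 0.006, 0], [0, 0.009, 0], [0, 0.012, 0], [0, 0.015, 0]], spin=[0, 0, 0, 0, 0])

```text
time_s: 7.6
tcp_pos: [0.5267, 0.009, 0.0254]
eef_rot: [-180.0, -0.0, 100.1]
ft_force: [-0.4, -0.2, 0.5]
finger_gap: 0.002
gripper_force: 0.4
```

```bash
python3 - <<'E'
from h import *
s=observe(); print(s['tcp_pos'],s['ft_force'])
im=save('wrist','w4.png')
cv2.imwrite('pics/w4b.png',cv2.resize(im[60:400,160:560],(800,680))[:600,:,::-1])
E
```

```text
[0.52674863 0.00897855 0.02539948] [-0.42281145 -0.19592783  0.47390474]
```

View pics/w4b.png

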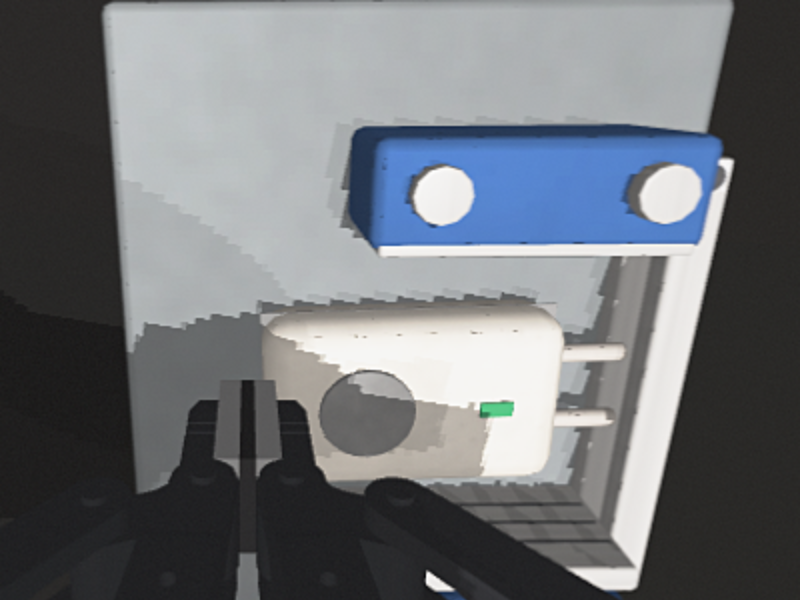

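The fingers now push the plain end: sensor left edge at (265,400), body front at (560,400), stop face at about (600-660). The sensor is almost square. I'll measure what distance is left.

```bash
python3 - <<'E'
from h import *
s=observe();th=np.radians(10.5);c,sn=np.cos(th),np.sin(th);o=np.array([.583,.0345])
g=lambda L:[(160+x/2,60+y/2) for x,y in L]
V=lambda P:((P[:,:2]-o)@np.array([[c,-sn],[sn,c]])).round(4)
print('sensor top',V(px2w('wrist',g([(263,350),(562,340),(550,465),(563,385)]),.045,s)))
print('stop top',V(px2w('wrist',g([(668,255),(612,560)]),.047,s)))
print('tcp',V(s['tcp_pos'][None]))
E
```

```text
sensor top [[-0.0551  0.003 ]
 [ 0.017   0.0053]
 [ 0.0191 -0.0297]
 [ 0.019  -0.0068]]
stop top [[ 0.0368  0.0269]
 [ 0.0388 -0.058 ]]
tcp [[-0.0589 -0.0149]]
```

move_arm(delta_pos=[[0.001, 0.003, 0], [0.002, 0.006, 0], [0.002, 0.009, 0], [0.002, 0.012, 0], [0.002, 0.014, 0]], spin=[0, 0, 0, 0, 0])

```text
time_s: 8.07
tcp_pos: [0.5408, 0.0136, 0.0254]
eef_rot: [180.0, 0.0, 100.2]
ft_force: [-1.1, 0.4, 0.3]
finger_gap: -0.002
gripper_force: 0.1
```

move_arm(delta_pos=[[0, 0.001, 0], [0, 0.002, 0], [0, 0.003, 0], [0, 0.003, 0], [0, 0.003, 0]], spin=[0, 0, 0, 0, 0])

```text
time_s: 8.48
tcp_pos: [0.5429, 0.0138, 0.0254]
eef_rot: [-180.0, -0.0, 100.1]
ft_force: [-0.3, -0.2, 1.1]
finger_gap: 0.001
gripper_force: 0.3
```

move_arm(delta_pos=[[0, 0.001, 0], [0, 0.002, 0], [0, 0.002, 0], [0, 0.002, 0], [0, 0.002, 0]], spin=[0, 0, 0, 0, 0])

```text
time_s: 8.9
tcp_pos: [0.5434, 0.014, 0.0252]
eef_rot: [-179.8, -0.0, 100.1]
ft_force: [-4.8, -0.6, 4.0]
finger_gap: -0.006
gripper_force: 3.1
```

move_arm(delta_pos=[[0, 0.001, 0], [0, 0.001, 0], [0, 0.001, 0], [0, 0.001, 0], [0, 0.001, 0]], spin=[0, 0, 0, 0, 0])

```text
time_s: 9.32
tcp_pos: [0.5434, 0.0141, 0.0252]
eef_rot: [-179.7, -0.1, 100.1]
ft_force: [-6.1, -1.8, 5.0]
finger_gap: -0.003
gripper_force: 4.0
```

move_arm(delta_pos=[[0, -0.008, 0], [0, -0.02, 0], [0, -0.03, -0.02], [0, -0.03, -0.06], [0, -0.03, -0.1]], spin=[0, 0, 0, 0, 0])

```text
time_s: 9.73
tcp_pos: [0.5165, 0.0091, 0.1257]
eef_rot: [-180.0, 0.0, 100.1]
ft_force: [0.1, 0.7, 0.2]
finger_gap: -0.003
gripper_force: 0.0
```

move_arm(delta_pos=[[0, 0.005, -0.03], [0, 0.01, -0.06], [0, 0.015, -0.09], [0, 0.015, -0.09], [0, 0.015, -0.09]], spin=[0, 0, 0, 0, 0])

```text
time_s: 10.15
tcp_pos: [0.5348, 0.0124, 0.2178]
eef_rot: [179.5, 0.0, 100.2]
ft_force: [0.1, -0.7, 0.3]
finger_gap: 0.001
gripper_force: 0.0
```

```bash
python3 - <<'E'
from h import *
import pickle
s=observe(); print(s['time_s'],s['tcp_pos'],s['eef_rot']); pickle.dump(s,open('s5.pkl','wb'))
im=save('wrist','w5.png')
cv2.imwrite('pics/w5b.png',cv2.resize(im[70:370,240:560],None,fx=2,fy=2,interpolation=cv2.INTER_CUBIC)[:,:,::-1])
E
```

```text
10.15 [0.53475232 0.01241334 0.21777329] [1.79491059e+02 2.09105018e-02 1.00208839e+02]
```

View pics/w5b.png

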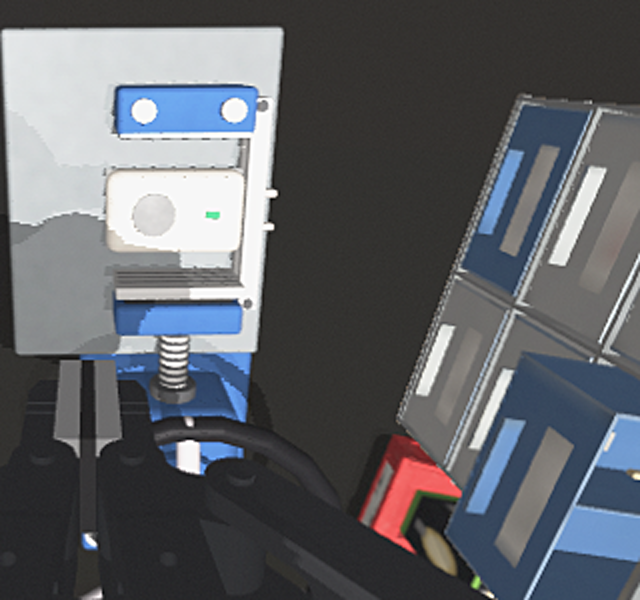

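The prongs reach through the slot at (270,195) and (268,227). The body front at (243,210) rests on the stop, and the sensor is square with gaps on both sides. Next is the wheel: I'll refine its centre and the spoke angles.

```bash
python3 - <<'E'
from h import *
from scipy.optimize import least_squares
a=np.linspace(0,2*np.pi,180)
def box(n,C):
    p=np.vstack([w2px(n,np.c_[C[0]+.08*np.cos(a),C[1]+.08*np.sin(a),0*a+z]) for z in(.112,.124)]); return np.r_[p.min(0),p.max(0)]
rt=np.array([278.3,150.2,340.3,209.6]); rs=np.array([290.3,197.8,338.8,234.4])
for n,r in(('top',rt),('scene',rs)):
    q=least_squares(lambda C:box(n,C)-r,[.614,-.137]); print(n,q.x.round(4),q.fun.round(1))
# spokes from top: brightness along circle r=.045..0.055
im=cv2.imread('pics/t1.png')
q=least_squares(lambda C:box('top',C)-rt,[.614,-.137]).x
A=np.radians(np.arange(0,360,2)); v=0
for r in(.035,.042,.05,.056):
    p=w2px('top',np.c_[q[0]+r*np.cos(A),q[1]+r*np.sin(A),0*A+.12]).astype(np.float32)
    hsv=cv2.remap(im,p[:,0],p[:,1],cv2.INTER_LINEAR)[:,0].min(1).astype(float); v=v+hsv
v3=v.reshape(3,60).sum(0); v3=np.convolve(np.r_[v3[-2:],v3,v3[:2]],np.ones(5),'valid')
k=v3.argmax(); print('spoke',2*k,[2*k+120,2*k+240],v3.round()[max(k-3,0):k+4])
s=observe(); print(s['tcp_pos'])
E
python3 go.py 0.573 -0.124 0.18 100
```

```text
top [ 0.6133 -0.1383] [-0.8 -2.   0.8  2. ]
scene [ 0.6148 -0.1388] [-2.2 -0.   2.1 -0.3]
spoke 104 [np.int64(224), np.int64(344)] [ 9021. 10575. 11470. 11501. 10843.  9590.  8004.]
[0.53282021 0.01238918 0.21615679]
t 10.2 tcp [0.5328 0.0124 0.2162] rot [179.75  -0.   100.2 ] F [-0.3  0.8  0.3] gap -0.003
d [-0.1413  0.0152  0.0362] spin 0.2
```

move_arm(delta_pos=[[-0.036, 0.004, 0.006], [-0.072, 0.008, 0.012], [-0.107, 0.012, 0.02], [-0.14, 0.015, 0.03], [-0.14, 0.015, 0.036]], spin=[2.5, 5, 7.5, 10.2, 10.2])

```text
time_s: 10.62
tcp_pos: [0.5712, -0.1321, 0.1779]
eef_rot: [179.9, 0.4, 89.3]
ft_force: [-1.1, -0.6, 0.7]
finger_gap: -0.002
gripper_force: 0.0
```

```bash
python3 go.py 0.573 -0.123 0.10 90; python3 - <<'E'
from h import *
im=save('wrist','w6.png')
cv2.imwrite('pics/w6b.png',cv2.resize(im,None,fx=1.42,fy=1.42,interpolation=cv2.INTER_CUBIC)[:,:,::-1])
E
```

```text
t 10.6167 tcp [ 0.5712 -0.1321  0.1779] rot [179.92   0.39  89.33] F [-1.1 -0.6  0.7] gap -0.002
d [0.0096 0.0016 0.0779] spin -0.67
```

View pics/w6b.png

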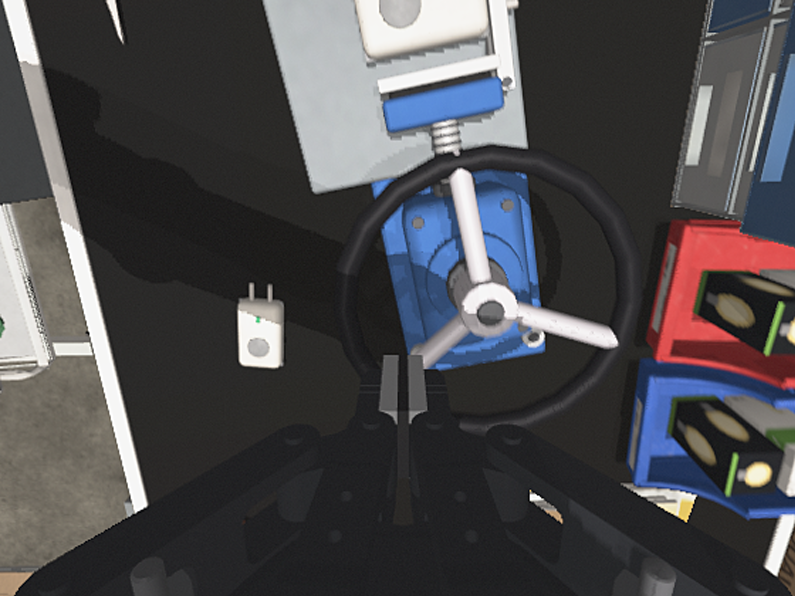

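The hub is at (490,303) and the spokes point to (462,175), (612,340) and (430,350). The fingers are over the left sector as planned. I'll cross-check the hub with the wrist pose, then go down.

```bash
python3 - <<'E'
from h import *
s=observe(); s0=dict(s); s0['tcp_pos']=np.array([.5712,-.1321,.1779]); s0['eef_rot']=np.array([179.92,.39,89.33])
g=lambda L:[(x/1.42,y/1.42) for x,y in L]
h=px2w('wrist',g([(490,303)]),.129,s0); t=px2w('wrist',g([(460,172),(615,342)]),.12,s0); print(h,np.degrees(np.arctan2(*(t-h)[:,[1,0]].T)))
E
python3 go.py 0.572 -0.123 0.10 90
```

```text
[[ 0.61444321 -0.12863214  0.129     ]] [104.02733763 -20.68935566]
t 10.6667 tcp [ 0.5694 -0.1279  0.1765] rot [-1.7982e+02  1.7000e-01  8.9540e+01] F [ 0.3  0.4 -1.2] gap -0.001
d [0.0051 0.0028 0.0764] spin -0.46
```

move_arm(delta_pos=[[0.003, 0.001, 0], [0.005, 0.002, 0], [0.005, 0.002, 0], [0.005, 0.002, 0], [0.005, 0.002, 0]], spin=[0, 0, 0, 0, 0])

```text
time_s: 11.08
tcp_pos: [0.573, -0.117, 0.1797]
eef_rot: [180.0, -0.0, 90.1]
ft_force: [0.5, 0.4, 0.6]
finger_gap: 0.001
gripper_force: 0.0
```

```bash
cat > wheel.py <<'E'
from h import *
from scipy.optimize import minimize
def fit(n,img,s,x0):
    w=cv2.GaussianBlur(img.min(2).astype(np.float32),(5,5),0)
    def cost(x):
        P=[];W=[]
        for k in range(3):
            a=np.radians(x[2]+120*k)
            for r in np.linspace(.02,.064,15):
                for o,wt in((0,2),(.010,-1),(-.010,-1)):
                    P.append([x[0]+r*np.cos(a)-o*np.sin(a),x[1]+r*np.sin(a)+o*np.cos(a),.119]);W.append(wt)
        for a in np.radians(np.arange(0,360,6)):
            for r,wt in((.074,-1),(.011,1)): P.append([x[0]+r*np.cos(a),x[1]+r*np.sin(a),.122 if r>.05 else .129]);W.append(wt)
        p=w2px(n,P,s).astype(np.float32); ok=(p[:,1]<235)|(n!='wrist')
        v=cv2.remap(w,p[:,0],p[:,1],cv2.INTER_LINEAR)[:,0]
        return -(v*W*ok).sum()
    best=min((minimize(cost,[x0[0]+i,x0[1]+j,x0[2]],method='Nelder-Mead',options=dict(initial_simplex=[[x0[0]+i,x0[1]+j,x0[2]],[x0[0]+i+.006,x0[1]+j,x0[2]],[x0[0]+i,x0[1]+j+.006,x0[2]],[x0[0]+i,x0[1]+j,x0[2]+6]])) for i in(-.005,0,.005) for j in(-.005,0,.005,.01)),key=lambda r:r.fun)
    return best.x.round(4),round(best.fun)
E
python3 - <<'E'
from wheel import *
s=observe(); im=get_image('wrist'); print(s['tcp_pos'],s['eef_rot'])
cv2.imwrite('pics/w7.png',im[:,:,::-1])
print(fit('wrist',im,s,[.614,-.134,104]))
print(fit('top',cv2.imread('pics/t1.png'),None,[.614,-.138,104]))
print(fit('scene',cv2.imread('pics/s1.png'),None,[.614,-.138,104]))
E
python3 go.py 0.572 -0.123 0.10 90
```

```text
[ 0.57296928 -0.11696899  0.1796843 ] [ 1.79967674e+02 -2.99395456e-02  9.00859690e+01]
(array([  0.6101,  -0.1178, 102.5108]), -9480)
t 11.1333 tcp [ 0.5729 -0.1174  0.1798] rot [ 1.7996e+02 -2.0000e-02  9.0050e+01] F [-0.   0.  -0.2] gap 0.005
d [-0.0056 -0.001   0.0797] spin 0.05Traceback (most recent call last):
  File "<stdin>", line 5, in <module>
  File "wheel.py", line 17, in fit
    best=min((minimize(cost,[x0[0]+i,x0[1]+j,x0[2]],method='Nelder-Mead',options=dict(initial_simplex=[[x0[0]+i,x0[1]+j,x0[2]],[x0[0]+i+.006,x0[1]+j,x0[2]],[x0[0]+i,x0[1]+j+.006,x0[2]],[x0[0]+i,x0[1]+j,x0[2]+6]])) for i in(-.005,0,.005) for j in(-.005,0,.005,.01)),key=lambda r:r.fun)
  File "wheel.py", line 17, in <genexpr>
    best=min((minimize(cost,[x0[0]+i,x0[1]+j,x0[2]],method='Nelder-Mead',options=dict(initial_simplex=[[x0[0]+i,x0[1]+j,x0[2]],[x0[0]+i+.006,x0[1]+j,x0[2]],[x0[0]+i,x0[1]+j+.006,x0[2]],[x0[0]+i,x0[1]+j,x0[2]+6]])) for i in(-.005,0,.005) for j in(-.005,0,.005,.01)),key=lambda r:r.fun)
              ~~~~~~~~^^^^^^^^^^^^^^^^^^^^^^^^^^^^^^^^^^^^^^^^^^^^^^^^^^^^^^^^^^^^^^^^^^^^^^^^^^^^^^^^^^^^^^^^^^^^^^^^^^^^^^^^^^^^^^^^^^^^^^^^^^^^^^^^^^^^^^^^^^^^^^^^^^^^^^^^^^^^^^^^^^^^^^^^^^^^^^^^^^^^^^^^^^^^^^^
    res = _minimize_neldermead(fun, x0, args, callback, bounds=bounds,
                               **options)
    fxe = func(xe)
    fx = function(np.copy(x), *(wrapper_args + args))
  File "wheel.py", line 14, in cost
    p=w2px(n,P,s).astype(np.float32); ok=(p[:,1]<235)|(n!='wrist')
      ~~~~^^^^^^^
  File "h.py", line 19, in w2px
    K,D,Rm,e=camT(n,st); return cv2.projectPoints(np.array(P,float).reshape(-1,3),cv2.Rodrigues(Rm.T)[0],-Rm.T@e,K,D)[0][:,0]
             ~~~~^^^^^^
  File "h.py", line 10, in camT
    c,K,D=cam(n)
          ~~~^^^
  File "h.py", line 5, in cam
    c=get_calibration(n); K=np.array([[c['fx'],0,c['cx']],[0,c['fy'],c['cy']],[0,0,1]])
ValueError: time passes only in moves, steps and waits
```

```bash
sed -i 's/^def cam(n)/import functools\n@functools.lru_cache\ndef cam(n)/' h.py; python3 - <<'E'
from wheel import *
s=observe(); print(s['tcp_pos'])
im=cv2.imread('pics/w7.png'); a=cv2.imread('pics/w6.png')
m=cv2.matchTemplate(im[100:330,220:480],a[195:233,326:366],cv2.TM_CCOEFF_NORMED); _,v,_,l=cv2.minMaxLoc(m)
hub=(l[0]+220+490/1.42-326,l[1]+100+303/1.42-195); print(v,hub,px2w('wrist',[hub],.129,s))
print(fit('wrist',im,s,[.612,-.130,104]))
print(fit('top',cv2.imread('pics/t1.png'),None,[.614,-.138,104]))
print(fit('scene',cv2.imread('pics/s1.png'),None,[.614,-.138,104]))
E
```

```text
[ 0.57294013 -0.1173733   0.17975098]
0.7746471762657166 (341.07042253521126, 234.38028169014086) [[ 0.6145912  -0.12988534  0.129     ]]
(array([  0.6101,  -0.1182, 102.4504]), -9492)
(array([  0.6155,  -0.1352, 103.4644]), -24248)
(array([  0.6136,  -0.1344, 103.9022]), -14263)
```

move_arm(delta_pos=[[0, 0, 0.02], [0, 0, 0.04], [0, 0, 0.055], [0, 0, 0.065], [0, 0, 0.07]], spin=[0, 0, 0, 0, 0])

```text
time_s: 11.55
tcp_pos: [0.5721, -0.1179, 0.1083]
eef_rot: [-179.9, -0.0, 90.0]
ft_force: [-0.9, -0.2, 0.6]
finger_gap: -0.001
gripper_force: 0.0
```

move_arm(delta_pos=[[0, 0, 0.005], [0, 0, 0.01], [0, 0, 0.015], [0, 0, 0.02], [0, 0, 0.022]], spin=[0, 0, 0, 0, 0])

```text
time_s: 11.97
tcp_pos: [0.5727, -0.1183, 0.087]
eef_rot: [-180.0, -0.0, 90.0]
ft_force: [-0.4, -0.2, -0.0]
finger_gap: 0.001
gripper_force: 0.0
```

```bash
python3 - <<'E'
import numpy as np
r=.044
for a0 in (160,100,40,-20,-80,-140):
    a=np.radians(a0-12*np.arange(6)); p=np.c_[r*np.sin(a),r*np.cos(a)]
    print(a0,(p[1:]-p[0]).round(4).tolist(),'C+',p[-1].round(4))
E
```

```text
160 [[0.0083, 0.004], [0.0155, 0.0097], [0.0214, 0.0167], [0.0257, 0.0249], [0.0283, 0.0337]] C+ [ 0.0433 -0.0076]
100 [[0.0006, 0.0092], [-0.0006, 0.0183], [-0.0038, 0.0269], [-0.0087, 0.0347], [-0.015, 0.0413]] C+ [0.0283 0.0337]
40 [[-0.0076, 0.0051], [-0.0162, 0.0086], [-0.0252, 0.0102], [-0.0344, 0.0099], [-0.0433, 0.0076]] C+ [-0.015   0.0413]
-20 [[-0.0083, -0.004], [-0.0155, -0.0097], [-0.0214, -0.0167], [-0.0257, -0.0249], [-0.0283, -0.0337]] C+ [-0.0433  0.0076]
-80 [[-0.0006, -0.0092], [0.0006, -0.0183], [0.0038, -0.0269], [0.0087, -0.0347], [0.015, -0.0413]] C+ [-0.0283 -0.0337]
-140 [[0.0076, -0.0051], [0.0162, -0.0086], [0.0252, -0.0102], [0.0344, -0.0099], [0.0433, -0.0076]] C+ [ 0.015  -0.0413]
```

move_arm(delta_pos=[[0.008, 0.004, 0], [0.0156, 0.0098, 0], [0.0216, 0.0172, 0], [0.0259, 0.0258, 0], [0.0283, 0.0337, 0]], spin=[0, 0, 0, 0, 0])

```text
time_s: 12.38
tcp_pos: [0.6012, -0.0907, 0.0867]
eef_rot: [-179.4, 0.0, 89.9]
ft_force: [-10.9, -3.7, 3.2]
finger_gap: 0.0
gripper_force: 5.0
```

move_arm(delta_pos=[[0.0006, 0.0092, 0], [-0.0006, 0.0183, 0], [-0.0038, 0.0269, 0], [-0.0087, 0.0347, 0], [-0.015, 0.0413, 0]], spin=[0, 0, 0, 0, 0])

```text
time_s: 12.8
tcp_pos: [0.6409, -0.1001, 0.0849]
eef_rot: [-179.1, -0.4, 90.1]
ft_force: [-10.6, 4.8, 0.4]
finger_gap: 0.003
gripper_force: 4.4
```

move_arm(delta_pos=[[-0.0076, 0.0051, 0], [-0.0162, 0.0086, 0], [-0.0252, 0.0102, 0], [-0.0344, 0.0099, 0], [-0.0433, 0.0076, 0]], spin=[0, 0, 0, 0, 0])

```text
time_s: 13.22
tcp_pos: [0.6539, -0.1364, 0.0852]
eef_rot: [-179.5, -0.9, 90.3]
ft_force: [0.1, 14.1, 0.0]
finger_gap: -0.0
gripper_force: 6.3
```

move_arm(delta_pos=[[-0.0083, -0.004, 0], [-0.0155, -0.0097, 0], [-0.0214, -0.0167, 0], [-0.0257, -0.0249, 0], [-0.0283, -0.0337, 0]], spin=[0, 0, 0, 0, 0])

```text
time_s: 13.63
tcp_pos: [0.6315, -0.1712, 0.0892]
eef_rot: [179.1, -0.1, 90.3]
ft_force: [11.7, 4.3, -0.7]
finger_gap: -0.0
gripper_force: 5.7
```

move_arm(delta_pos=[[-0.0006, -0.0092, 0], [0.0006, -0.0183, 0], [0.0038, -0.0269, 0], [0.0087, -0.0347, 0], [0.015, -0.0413, 0]], spin=[0, 0, 0, 0, 0])

```text
time_s: 14.05
tcp_pos: [0.5909, -0.165, 0.0905]
eef_rot: [178.8, 0.5, 90.0]
ft_force: [9.4, -6.8, -3.0]
finger_gap: -0.003
gripper_force: 5.2
```

move_arm(delta_pos=[[0.0076, -0.0051, 0], [0.0162, -0.0086, 0], [0.0252, -0.0102, 0], [0.0344, -0.0099, 0], [0.0433, -0.0076, 0]], spin=[0, 0, 0, 0, 0])

```text
time_s: 14.47
tcp_pos: [0.5773, -0.127, 0.0903]
eef_rot: [179.3, 0.8, 89.7]
ft_force: [-0.6, -14.6, 4.7]
finger_gap: 0.002
gripper_force: 6.8
```

```bash
python3 - <<'E'
import numpy as np
r=.044
for a0 in range(160,-200,-30):
    a=np.radians(a0-6*np.arange(6)); p=np.c_[r*np.sin(a),r*np.cos(a)]
    print(a0,(p[1:]-p[0]).round(4).tolist(),'C+',p[-1].round(4), 'push dir(world)',np.round([np.sin(a[-1]),-np.cos(a[-1])],2))
E
```

```text
160 [[0.0042, 0.0018], [0.0083, 0.004], [0.012, 0.0067], [0.0155, 0.0097], [0.0187, 0.0131]] C+ [ 0.0337 -0.0283] push dir(world) [0.77 0.64]
130 [[0.0028, 0.0037], [0.0051, 0.0076], [0.0071, 0.0118], [0.0086, 0.0162], [0.0096, 0.0206]] C+ [ 0.0433 -0.0076] push dir(world) [0.98 0.17]
100 [[0.0006, 0.0046], [0.0006, 0.0092], [0.0002, 0.0138], [-0.0006, 0.0183], [-0.002, 0.0227]] C+ [0.0413 0.015 ] push dir(world) [ 0.94 -0.34]
70 [[-0.0018, 0.0042], [-0.004, 0.0083], [-0.0067, 0.012], [-0.0097, 0.0155], [-0.0131, 0.0187]] C+ [0.0283 0.0337] push dir(world) [ 0.64 -0.77]
40 [[-0.0037, 0.0028], [-0.0076, 0.0051], [-0.0118, 0.0071], [-0.0162, 0.0086], [-0.0206, 0.0096]] C+ [0.0076 0.0433] push dir(world) [ 0.17 -0.98]
10 [[-0.0046, 0.0006], [-0.0092, 0.0006], [-0.0138, 0.0002], [-0.0183, -0.0006], [-0.0227, -0.002]] C+ [-0.015   0.0413] push dir(world) [-0.34 -0.94]
-20 [[-0.0042, -0.0018], [-0.0083, -0.004], [-0.012, -0.0067], [-0.0155, -0.0097], [-0.0187, -0.0131]] C+ [-0.0337  0.0283] push dir(world) [-0.77 -0.64]
-50 [[-0.0028, -0.0037], [-0.0051, -0.0076], [-0.0071, -0.0118], [-0.0086, -0.0162], [-0.0096, -0.0206]] C+ [-0.0433  0.0076] push dir(world) [-0.98 -0.17]
-80 [[-0.0006, -0.0046], [-0.0006, -0.0092], [-0.0002, -0.0138], [0.0006, -0.0183], [0.002, -0.0227]] C+ [-0.0413 -0.015 ] push dir(world) [-0.94  0.34]
-110 [[0.0018, -0.0042], [0.004, -0.0083], [0.0067, -0.012], [0.0097, -0.0155], [0.0131, -0.0187]] C+ [-0.0283 -0.0337] push dir(world) [-0.64  0.77]
-140 [[0.0037, -0.0028], [0.0076, -0.0051], [0.0118, -0.0071], [0.0162, -0.0086], [0.0206, -0.0096]] C+ [-0.0076 -0.0433] push dir(world) [-0.17  0.98]
-170 [[0.0046, -0.0006], [0.0092, -0.0006], [0.0138, -0.0002], [0.0183, 0.0006], [0.0227, 0.002]] C+ [ 0.015  -0.0413] push dir(world) [0.34 0.94]
```

move_arm(delta_pos=[[0.0043, 0.0018, 0], [0.0083, 0.004, 0], [0.0121, 0.0067, 0], [0.0155, 0.0097, 0], [0.0187, 0.0131, 0]], spin=[0, 0, 0, 0, 0])

```text
time_s: 14.88
tcp_pos: [0.5841, -0.1056, 0.0886]
eef_rot: [-179.9, 0.4, 89.7]
ft_force: [-6.2, -7.9, 7.4]
finger_gap: 0.001
gripper_force: 5.0
```

move_arm(delta_pos=[[0.0028, 0.0037, 0], [0.0051, 0.0076, 0], [0.0071, 0.0118, 0], [0.0086, 0.0162, 0], [0.0096, 0.0206, 0]], spin=[0, 0, 0, 0, 0])

```text
time_s: 15.3
tcp_pos: [0.6005, -0.0912, 0.0866]
eef_rot: [-179.3, 0.0, 89.9]
ft_force: [-10.8, -5.1, 3.5]
finger_gap: -0.001
gripper_force: 4.9
```

move_arm(delta_pos=[[0.0006, 0.0046, 0], [0.0006, 0.0092, 0], [0.0002, 0.0138, 0], [-0.0006, 0.0183, 0], [-0.002, 0.0227, 0]], spin=[0, 0, 0, 0, 0])

```text
time_s: 15.72
tcp_pos: [0.6217, -0.0902, 0.0854]
eef_rot: [-179.1, -0.2, 90.0]
ft_force: [-10.5, 0.5, 0.6]
finger_gap: 0.001
gripper_force: 4.3
```

move_arm(delta_pos=[[-0.0018, 0.0042, 0], [-0.004, 0.0083, 0], [-0.0067, 0.012, 0], [-0.0097, 0.0155, 0], [-0.0131, 0.0187, 0]], spin=[0, 0, 0, 0, 0])

```text
time_s: 16.13
tcp_pos: [0.6411, -0.1001, 0.0849]
eef_rot: [-179.1, -0.4, 90.1]
ft_force: [-8.6, 4.8, -0.5]
finger_gap: 0.0
gripper_force: 4.2
```

move_arm(delta_pos=[[-0.0037, 0.0028, 0], [-0.0076, 0.0051, 0], [-0.0118, 0.0071, 0], [-0.0162, 0.0086, 0], [-0.0206, 0.0096, 0]], spin=[0, 0, 0, 0, 0])

```text
time_s: 16.55
tcp_pos: [0.6527, -0.1171, 0.0846]
eef_rot: [-179.3, -0.7, 90.2]
ft_force: [-5.4, 8.6, -2.2]
finger_gap: 0.0
gripper_force: 4.5
```

move_arm(delta_pos=[[-0.0046, 0.0006, 0], [-0.0092, 0.0006, 0], [-0.0138, 0.0002, 0], [-0.0183, -0.0006, 0], [-0.0227, -0.002, 0]], spin=[0, 0, 0, 0, 0])

```text
time_s: 16.97
tcp_pos: [0.6547, -0.1366, 0.0856]
eef_rot: [-179.6, -0.8, 90.3]
ft_force: [-0.9, 13.6, -0.4]
finger_gap: 0.0
gripper_force: 5.6
```

move_arm(delta_pos=[[-0.0042, -0.0018, 0], [-0.0083, -0.004, 0], [-0.012, -0.0067, 0], [-0.0155, -0.0097, 0], [-0.0187, -0.0131, 0]], spin=[0, 0, 0, 0, 0])

```text
time_s: 17.38
tcp_pos: [0.6484, -0.1561, 0.0873]
eef_rot: [179.6, -0.6, 90.4]
ft_force: [6.9, 10.2, -0.6]
finger_gap: -0.0
gripper_force: 5.3
```

move_arm(delta_pos=[[-0.0028, -0.0037, 0], [-0.0051, -0.0076, 0], [-0.0071, -0.0118, 0], [-0.0086, -0.0162, 0], [-0.0096, -0.0206, 0]], spin=[0, 0, 0, 0, 0])

```text
time_s: 17.8
tcp_pos: [0.6316, -0.1725, 0.0896]
eef_rot: [179.1, -0.1, 90.2]
ft_force: [10.4, 4.5, -0.2]
finger_gap: 0.0
gripper_force: 5.1
```

move_arm(delta_pos=[[-0.0006, -0.0046, 0], [-0.0006, -0.0092, 0], [-0.0002, -0.0138, 0], [0.0006, -0.0183, 0], [0.002, -0.0227, 0]], spin=[0, 0, 0, 0, 0])

```text
time_s: 18.22
tcp_pos: [0.6103, -0.1743, 0.0903]
eef_rot: [178.9, 0.3, 90.1]
ft_force: [10.6, -1.7, -1.8]
finger_gap: -0.004
gripper_force: 4.3
```

move_arm(delta_pos=[[0.0018, -0.0042, 0], [0.004, -0.0083, 0], [0.0067, -0.012, 0], [0.0097, -0.0155, 0], [0.0131, -0.0187, 0]], spin=[0, 0, 0, 0, 0])

```text
time_s: 18.63
tcp_pos: [0.5907, -0.1651, 0.0904]
eef_rot: [178.9, 0.5, 90.0]
ft_force: [10.5, -5.2, -2.9]
finger_gap: 0.001
gripper_force: 4.9
```

move_arm(delta_pos=[[0.0037, -0.0028, 0], [0.0076, -0.0051, 0], [0.0118, -0.0071, 0], [0.0162, -0.0086, 0], [0.0206, -0.0096, 0]], spin=[0, 0, 0, 0, 0])

```text
time_s: 19.05
tcp_pos: [0.579, -0.1485, 0.0901]
eef_rot: [179.0, 0.8, 89.8]
ft_force: [7.3, -14.0, -3.3]
finger_gap: 0.0
gripper_force: 6.5
```

move_arm(delta_pos=[[0.0046, -0.0006, 0], [0.0092, -0.0006, 0], [0.0138, -0.0002, 0], [0.0183, 0.0006, 0], [0.0227, 0.002, 0]], spin=[0, 0, 0, 0, 0])

```text
time_s: 19.47
tcp_pos: [0.5781, -0.1308, 0.0907]
eef_rot: [179.2, 1.0, 89.6]
ft_force: [-0.8, -20.9, 5.3]
finger_gap: -0.001
gripper_force: 8.6
```

At the same point on the circle the push has risen from about 13.9 N to 19.9 N (x1.43). A firm hold is x1.5, so only a small further turn is needed.

move_arm(delta_pos=[[0.002, 0.0008, 0], [0.0039, 0.0017, 0], [0.0056, 0.0025, 0], [0.0056, 0.0025, 0], [0.0056, 0.0025, 0]], spin=[0, 0, 0, 0, 0])

```text
time_s: 19.88
tcp_pos: [0.579, -0.1264, 0.0907]
eef_rot: [179.3, 1.0, 89.5]
ft_force: [-0.9, -19.9, 5.2]
finger_gap: 0.0
gripper_force: 8.1
```

move_arm(delta_pos=[[-0.008, -0.003, 0], [-0.016, -0.005, 0], [-0.02, -0.006, 0], [-0.022, -0.006, 0], [-0.022, -0.006, 0]], spin=[0, 0, 0, 0, 0])

```text
time_s: 20.3
tcp_pos: [0.5695, -0.1338, 0.0872]
eef_rot: [-180.0, -0.1, 90.0]
ft_force: [0.1, -0.2, -1.1]
finger_gap: 0.006
gripper_force: 0.0
```

move_arm(delta_pos=[[0, 0, -0.02], [0, 0, -0.04], [0, 0, -0.07], [0, 0, -0.1], [0, 0, -0.12]], spin=[0, 0, 0, 0, 0])

```text
time_s: 20.72
tcp_pos: [0.5704, -0.1336, 0.2097]
eef_rot: [179.9, -0.0, 90.1]
ft_force: [0.7, -0.6, -0.7]
finger_gap: 0.002
gripper_force: 0.0
```

move_arm(delta_pos=[[0.03, -0.01, 0], [0.06, -0.02, 0], [0.08, -0.03, 0], [0.08, -0.03, 0], [0.08, -0.03, 0]], spin=[0, 0, 0, 0, 0])

```text
time_s: 21.13
tcp_pos: [0.5389, -0.0518, 0.2071]
eef_rot: [-180.0, -0.1, 90.2]
ft_force: [0.7, -0.3, 0.5]
finger_gap: 0.0
gripper_force: 0.0
```

```bash
python3 - <<'E'
from h import *
im=save('wrist','w8.png')
cv2.imwrite('pics/w8b.png',cv2.resize(im,None,fx=1.42,fy=1.42,interpolation=cv2.INTER_CUBIC)[:,:,::-1])
E
```

```text
(no output)
```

View pics/w8b.png

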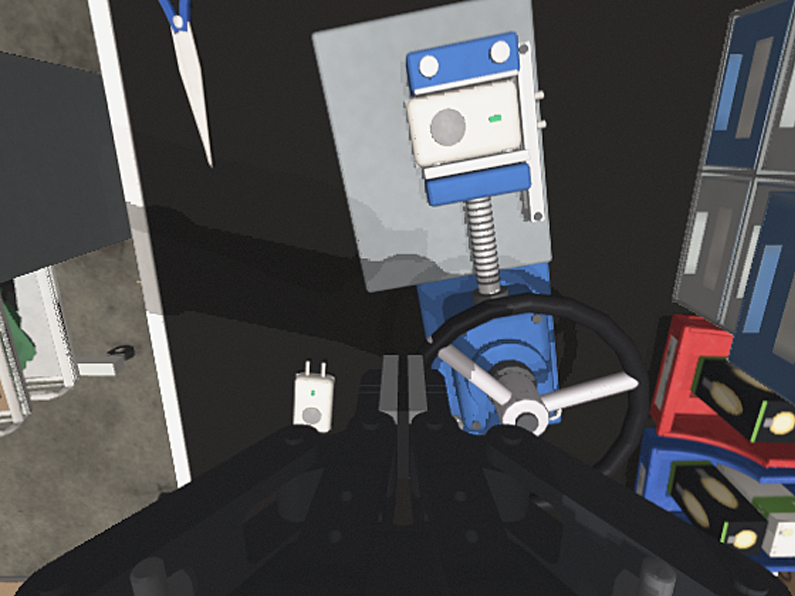

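The sensor at (465,125) is held between both jaws. Its body is against the stop, the prongs show through the slot at (541,95) and (541,125), and the arm touches nothing.

```bash
python3 -c "
from cell import *
print(sign_off())"
```

```text
the job is handed in; nothing more can be done
None
```

The sensor is against the end stop and clamped between the jaws at an estimated 60 N (judged from the push force on the wheel), the arm is clear of everything, and the job was handed in at about 21 s.

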